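Unstack the blood-bank bench and set each thing in its station

TASK

Take the two stacks on the bench apart and put each thing in its own station, upright and released: the slide box flat inside the rim of the oblong tray, the square tube block flat in the square well of the dry-bath heater, the round specimen pot in the round cup of the mixer, and the steel weight in the middle of the scale pan. Set the weight down on the scale gently, without dropping it, and do not knock or push away the reagent bottle.

Things in the scene. Friction and masses are not known exactly. Their poses are not given: they have to be found in the camera images.
- slidebox_center (a point): Loose closed slide box: flat grey plastic oblong box with a white paper label on its lid, 96 (x) x 58 (y) x 45 mm high, 0.18 kg. The point is its centre, 22.5 mm above its underside; its axes are the box's, z up. It is the bottom of one of the two stacks. It goes in the oblong tray.
- heatblock_center (a point): Loose square aluminium tube block, 62 x 62 x 45 mm high, 4 x 4 dark wells in its flat top, about 0.38 kg. The point is its centre, 22.5 mm above its underside; axes square to its sides, z up. It is the bottom of the other stack. It goes in the square well of the dry-bath heater.
- pot_center (a point): Loose round white specimen pot with a screw lid (closed): 44 mm diameter, lid 46 mm diameter, 52 mm high, 0.07 kg. The point is its centre, 26 mm above its underside, z up. It stands on top of one of the two stacks (either the slide box or the tube block). It goes in the round cup of the mixer.
- weight_center (a point): Loose stainless steel calibration weight: plain cylinder 38 mm diameter and 46 mm high with a small knob (20 mm diameter) on top, 62 mm high in all, about 0.5 kg. The point is on its axis 31 mm above its underside (half-way up), z up; grip it round the cylinder. It stands on top of the other stack. It goes on the scale pan.
- tray_floor (a point): Rigid, fixed to the bench at the start of each run at a new spot and yaw. Low white tray, 122 x 84 mm outside, with an oblong recess 112 (x) x 74 (y) mm with a dark rubber floor, which gives the slide box 8 mm on every side when its long side lies along the recess's. The point is the centre of the recess floor, 8 mm above the bench; the rim rises 5 mm above it, so keep the fingertips more than 5 mm above the floor. x is the long side, z up.
- drybath_floor (a point): Rigid, fixed to the bench at the start of each run at a new spot and yaw. Dry-bath heater: white box 110 x 110 x 40 mm high with a dark square recess 78 x 78 mm on its top (8 mm more than the tube block on every side). The point is the centre of the recess floor, 40 mm above the bench; the steel rim rises 5 mm above it, so keep the fingertips more than 5 mm above the floor. x and y are square to the recess's sides, z up.
- mixer_floor (a point): Rigid, fixed to the bench at the start of each run at a new spot and yaw. Small mixer: grey box 90 x 90 x 30 mm high with a black round rubber cup on top, 62 mm inside and 74 mm outside diameter. The point is the centre of the cup's floor, 30 mm above the bench; the cup's rim rises 5 mm above it. z up.
- scale_pan (a point): Rigid, fixed to the bench at the start of each run at a new spot and yaw. Bench scale: white housing 120 x 104 x 22 mm high with a flat round steel pan, 90 mm diameter, without a rim. The point is the centre of the pan's top, 32 mm above the bench, z up. The pan does not sink.
- reagent_center (a point): Bystander: small closed reagent bottle standing loose among the things, 32 mm diameter, 62 mm high; the point is its centre. Not to be disturbed.
There are look-alikes about, which are no part of the job. What is shaped like the part that bears pot_center but turquoise is not meant. Leave any green look-alike of the part that bears slidebox_center alone.

How it is judged:
At the end, for the whole second after the job is handed in: Slide box and tube block flat on their recess floors (within 14 mm of the middle), pot on the floor of the mixer's cup (within 12 mm), weight on the pan within 15 mm of its middle; each at its seated height within 3 mm, tilted under 0.08 rad, at rest (horizontal distance between slidebox_center and tray_floor below 0.014 m and z of slidebox_center in the frame of tray_floor between 0.0195 and 0.0255 m and angle between each of slidebox_center, heatblock_center, pot_center, weight_center's own z axis and vertical below 0.08 rad and linear speed of each of slidebox, heatblock, pot, weight below 0.02 m/s and horizontal distance between heatblock_center and drybath_floor below 0.014 m and z of heatblock_center in the frame of drybath_floor between 0.0195 and 0.0255 m and horizontal distance between pot_center and mixer_floor below 0.012 m and z of pot_center in the frame of mixer_floor between 0.023 and 0.029 m and horizontal distance between weight_center and scale_pan below 0.015 m and z of weight_center in the frame of scale_pan between 0.028 and 0.034 m); the robot touches nothing.
It fails at once if the reagent bottle is knocked over or pushed more than 30 mm (distance of reagent_center from where it was at the start of the episode above 0.03 m or angle between reagent_center's own z axis and vertical above 0.6 rad).
It fails at once if the weight is dropped on the scale: it falls on it out of the fingers at over 0.5 m/s, as from more than about 13 mm (horizontal distance between weight_center and scale_pan below 0.06 m and z of weight_center in the frame of scale_pan below 0.07 m and contact force between weight and the fingers below 0.5 N and linear speed of weight above 0.5 m/s).
It also fails if it takes over 115 s, if anything falls off the work surface, if the arm or the gripper's body presses on something with over 40 N, if the wrist force passes 120 N, or if a joint passes its speed limit or range.

ROBOT

A 6-joint arm with a two-finger parallel gripper is mounted at the origin on the work surface. World frame = base frame: x ahead of the robot, y to its left, z up, the work surface at z = 0. Lengths are in m, angles in rad, forces in N, time in s.
With the tool pointing down it reaches from about 0.2 to 0.875 m from the base axis. Payload 3.4 kg.
Tool frame: the origin (TCP) lies between the finger pads; the fingertips stand 25 mm ahead of it and the grasp point (between the pads) lies 6 mm ahead of it (r.nose_length is the z of the fingertips in the tool frame, in m); z points along the fingers, y is the line along which they close (so a half turn about z gives the same grasp; the last joint's range is limited). The gripper opens to 94 mm and grips with 3 to 60 N. Pads are 16 mm wide; open, the fingers measure 119 mm over their backs; the gripper's body (75 mm by 177 mm) begins 78 mm behind the grasp point.
Start: joints at [1.137, 0.276, 1.505, -0, 1.361, -0.121], TCP at [0.177, 0.547, 0.23] pointing down, gripper open.
Joint ranges: [-2.89, 2.89], [-0.75, 2.08], [0.22, 2.7], [-1.18, 4.32], [0.11, 2.71], [-2.7, 2.7]. Speed limits (rad/s): [2.57, 2.57, 3.14, 3.14, 3.14, 3.14].

INTERFACE

Orientations are given as a unit quaternion [w, x, y, z].
In Python, from plant import r, gripper_to, inverse_kinematics, vision, models, telemetry gives the robot as it stands. Calls block until the motion is done:
- r.move_to(position, orientation): joint-space move of the TCP to a pose.
- r.move_l(position, rot=None, vel=0.15, guard=None): straight line of the TCP; rot=None keeps the orientation; vel is the mean speed in m/s. With guard (N) it stops when the force on the tool has changed by that much, and returns True; else False.
- r.movej(angles): joint-space move.
- gripper_to(opening, f_grip=None): finger opening in m; f_grip is the grip in N (None keeps the last); returns when the fingers have stopped.
- r.hold(seconds).
- inverse_kinematics(position, orientation): joint angles nearest the present ones, or None.
- vision.snapshot(name): name is "scene" or "side" or "wrist"; returns the picture (384x512x3 uint8, red, green, blue); there is no depth.
- vision.get_calibration(name): a dict with "fx", "fy", "cx", "cy" (pixels), "position" and "orientation" of the camera in the world. Camera axes: x right, y down, z forward; pixel columns grow to the right and rows downward; lengths in m; the calibration is good to about 2 mm. A picture is of the moment at which its call begins: read the wrist's pose just before it. get_calibration takes no time and is no camera call; for the wrist camera it gives the pose at the moment of the call.
A pose or a line that the arm cannot do raises r.PlanningError and nothing moves.
- r.sign_off(): hands the job in; it is judged then, once.
Trained networks look in the newest picture that a camera, given by its name, has taken for a name from the list of things; names that differ only in an ending like _2 or _b are one class to them, and where a whole thing is asked for, a point or a joint stands for the part that bears it (a point fixed in the world has none). Each returns a list of dicts, best first, with "score" (0 to 1); they miss things now and then, are a little off and sometimes report something else, mostly with a low value. They report only what shows in the picture. A call takes as long as a camera call. They do not tell look-alikes from the thing itself.
- models.boxes_of(thing, camera): "at" ([x, y, z] in m, in world coordinates, good to about 4 mm: the middle of the surface that is visible of it).
- models.regions_of(thing, camera): "pixels" (384x512 bool, what is visible of it).
- models.mark_of(thing, camera): "at" ([x, y, z] in m, in world coordinates, good to about 4 mm: a listed point, or the origin of a listed thing).
Readings, each from a call of its own:
- telemetry.current_t(): time.
- telemetry.current_joints(): joint angles.
- telemetry.current_dq(): joint speeds.
- telemetry.current_joint_efforts(): joint torques, N m.
- telemetry.current_ee_pos(): TCP position.
- telemetry.current_tool_rot(): TCP orientation.
- telemetry.current_wrist_force(): force on the tool from outside, world axes, zero at the start.
- telemetry.current_torque(): the same for the moment, N m.
- telemetry.current_opening(): finger opening in m.
- telemetry.current_finger_force(): force on a finger pad.
Only numpy, scipy, OpenCV 4.12 (cv2) and the standard library are available. Lean on these libraries where they do the work, as an engineer would, in place of code of your own. Each camera call takes 0.05 s, during which the arm holds its last target. There are 200 camera calls.

## Working session

There is one attempt and no reset: what is moved stays moved. The work goes in short steps, each a Python script; the robot and the scene stay as the last script left them, time stands still between calls to the robot, and variables do not carry over. Pictures are saved under pics/ and viewed, at most 14 in all, crops included, and the job is handed in when it is done.

```bash
mkdir -p pics; ls; python3 - <<'E'
from plant import r, vision, models, telemetry
import cv2, numpy as np
ims=[]
for c in ["scene","side"]:
    im=vision.snapshot(c); cv2.imwrite(f"pics/{c}0.png",cv2.resize(im[:,:,::-1],(800,600),interpolation=cv2.INTER_CUBIC))
    k=vision.get_calibration(c); print(c,np.round(k["position"],3),np.round(k["orientation"],3),k["fx"])
    for t in ["slidebox_center","heatblock_center","pot_center","weight_center","tray_floor","drybath_floor","mixer_floor","scale_pan","reagent_center"]:
        print(t,[(np.round(d["at"],3).tolist(),round(d["score"],2)) for d in models.mark_of(t,c)])
print(telemetry.current_t(),telemetry.current_tool_rot())
E
```

```text
pics
scene [1.1   0.114 0.55 ] [-0.297  0.595  0.66  -0.35 ] 359.9899275170496
slidebox_center [([0.468, -0.113, 0.021], 0.94), ([0.24, -0.286, 0.024], 0.79)]
heatblock_center [([0.478, 0.131, 0.021], 0.65)]
pot_center [([0.482, 0.126, 0.071], 0.74), ([0.454, 0.018, 0.025], 0.69), ([0.558, 0.227, 0.026], 0.63)]
weight_center [([0.47, -0.112, 0.074], 0.93)]
tray_floor [([0.41, -0.331, 0.009], 0.93), ([0.478, 0.129, 0.018], 0.7)]
drybath_floor [([0.455, 0.368, 0.036], 0.96), ([0.473, -0.11, 0.076], 0.25)]
mixer_floor [([0.678, 0.18, 0.03], 0.93)]
scale_pan [([0.652, -0.177, 0.035], 0.78)]
reagent_center [([0.572, -0.012, 0.032], 0.68)]
side [ 0.401 -0.727  0.811] [-0.388  0.921 -0.038  0.025] 358.12240665258383
slidebox_center [([0.234, -0.288, 0.023], 0.73), ([0.468, -0.116, 0.023], 0.61)]
heatblock_center [([0.476, 0.13, 0.027], 0.59), ([0.467, -0.113, 0.025], 0.36)]
pot_center [([0.478, 0.131, 0.071], 0.73), ([0.457, 0.02, 0.025], 0.62), ([0.554, 0.231, 0.024], 0.51)]
weight_center [([0.47, -0.113, 0.073], 0.65)]
tray_floor [([0.412, -0.338, 0.007], 0.67)]
drybath_floor [([0.457, 0.37, 0.034], 0.62)]
mixer_floor [([0.682, 0.182, 0.029], 0.92)]
scale_pan [([0.654, -0.183, 0.031], 0.87), ([0.572, -0.006, 0.029], 0.23)]
reagent_center [([0.572, -0.007, 0.029], 0.5), ([0.685, 0.182, 0.029], 0.23)]
1.0 [2.33252784e-05 1.55750311e-01 9.87796454e-01 7.31646586e-05]
```

View pics/scene0.png

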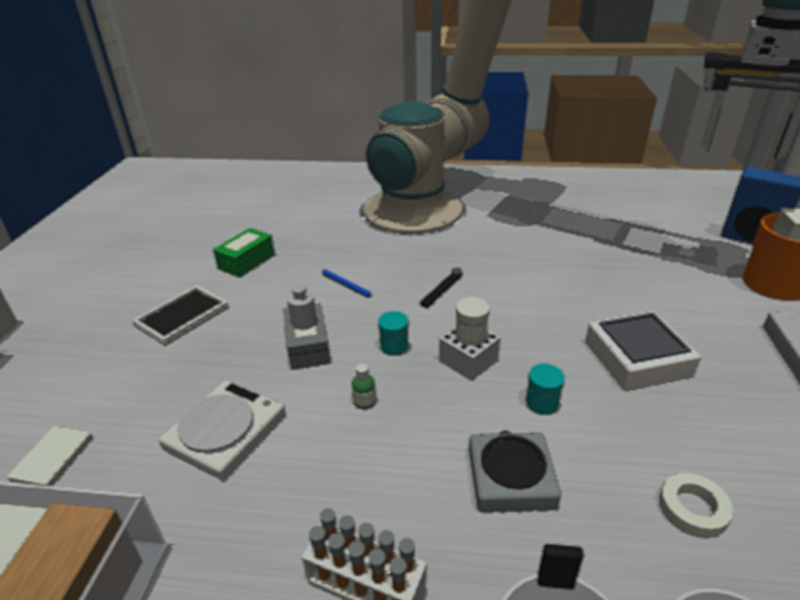

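View pics/side0.png

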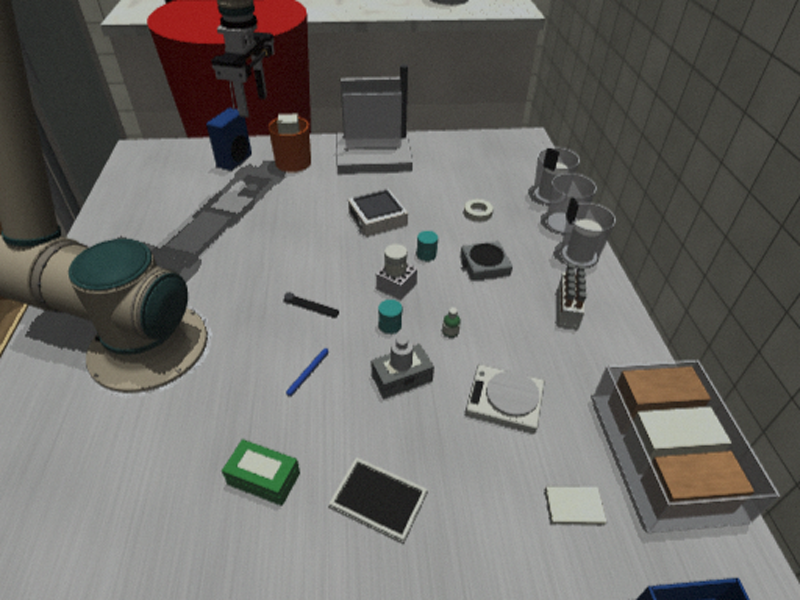

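The scene camera shows the weight on the grey slide box (left, ~305,320) and the white pot on the tube block (~470,335). The green box and the two turquoise pots are decoys. The network marks match all of this. I'll start with the weight, refining from the wrist camera.

```bash
cat > h.py <<'E'
from plant import r, gripper_to, inverse_kinematics, vision, models, telemetry as T
import cv2, numpy as np
from scipy.spatial.transform import Rotation as R
GP=0.006
def q(psi): # tool down, closing axis (y) along psi-90deg
    x,y,z,w=(R.from_euler('z',psi)*R.from_euler('x',np.pi)).as_quat(); return [w,x,y,z]
def best(xy,z,psi):
    c=[]
    for k in (-1,0,1,2):
        p=psi+k*np.pi; a=inverse_kinematics([*xy,z],q(p))
        if a is not None: c.append((abs(a[5])+0.3*np.abs(np.array(a)-T.current_joints()).max(),p))
    return min(c)[1]
def tool_psi():
    w,x,y,z=T.current_tool_rot(); X=R.from_quat([x,y,z,w]).as_matrix()[:,0]; return np.arctan2(X[1],X[0])
def mark(t,cam,guess,snap=True):
    if snap: vision.snapshot(cam)
    d=[np.array(m["at"]) for m in models.mark_of(t,cam)]
    d=[m for m in d if np.linalg.norm(m[:2]-guess[:2])<0.04]
    return min(d,key=lambda m:np.linalg.norm(m[:2]-guess[:2])) if d else None
def cam(c):
    k=vision.get_calibration(c); w,x,y,z=k["orientation"]; return k,R.from_quat([x,y,z,w]).as_matrix()
def ground(k,M,px,z): # pixels (N,2) -> world xy on plane z
    px=np.asarray(px,float).reshape(-1,2)
    d=np.c_[(px[:,0]-k["cx"])/k["fx"],(px[:,1]-k["cy"])/k["fy"],np.ones(len(px))]@M.T
    p=np.array(k["position"]); return (p+d*((z-p[2])/d[:,2])[:,None])[:,:2]
def warp(c,im,xy,z,half=0.09,n=360): # top-down picture on plane z; col=x, row=-y
    k,M=c; w=np.array([[xy[0]+sx*half,xy[1]+sy*half,z] for sx,sy in((-1,1),(1,1),(1,-1),(-1,-1))])
    p=(w-np.array(k["position"]))@M; px=np.c_[k["fx"]*p[:,0]/p[:,2]+k["cx"],k["fy"]*p[:,1]/p[:,2]+k["cy"]]
    H=cv2.getPerspectiveTransform(px.astype(np.float32),np.float32([[0,0],[n,0],[n,n],[0,n]]))
    return cv2.warpPerspective(im,H,(n,n))
E
python3 - <<'E'
from h import *
# station recesses, fixed cameras
rows=[]
for c in ("side","scene"):
    im=vision.snapshot(c); C=cam(c)
    for n,xy,z in (("tray",(.411,-.334),.008),("bath",(.456,.369),.040)):
        w=warp(C,im,xy,z); rows.append(w)
        g=cv2.GaussianBlur(cv2.cvtColor(w,cv2.COLOR_RGB2GRAY),(5,5),0)
        b=(g<90).astype(np.uint8)
        _,L,S,_=cv2.connectedComponentsWithStats(b); l=L[140:220,140:220]; l=np.bincount(l[l>0]).argmax()
        pts=np.argwhere(L==l)[:,::-1].astype(np.float32)
        (cx,cy),(a,bb),ang=cv2.minAreaRect(pts); s=.5
        print(c,n,"xy",round(xy[0]+(cx-180)*s/1000,4),round(xy[1]-(cy-180)*s/1000,4),"size",a*s,bb*s,"yaw of w-side",-ang)
cv2.imwrite("pics/st.png",cv2.cvtColor(np.hstack(rows),cv2.COLOR_RGB2BGR)[:, :][::1] if 0 else cv2.resize(cv2.cvtColor(np.vstack([np.hstack(rows[:2]),np.hstack(rows[2:])]),cv2.COLOR_RGB2BGR),(600,600)))
g=np.array([.470,-.112])
print(T.current_t())
r.move_to([*g+[-.0,0],.27],q(best(g,.27,tool_psi()))); print(T.current_t(),tool_psi())
C=cam("wrist"); im=vision.snapshot("wrist"); print(C[0]["position"])
print(mark("weight_center","wrist",g,False),mark("slidebox_center","wrist",g,False))
cv2.imwrite("pics/w1.png",im[:,:,::-1])
E
```

```text
side tray xy 0.4153 -0.3356 size 111.19509887695312 72.89541625976562 yaw of w-side -30.55596351623535
side bath xy 0.4553 0.3732 size 93.34437561035156 89.6222915649414 yaw of w-side -69.75338745117188
scene tray xy 0.4047 -0.3443 size 109.38153839111328 70.0035629272461 yaw of w-side -30.537546157836914
scene bath xy 0.4507 0.3704 size 89.39768981933594 89.89942169189453 yaw of w-side -69.87654876708984
1.1
3.6583 -0.3115846783217364
[ 0.54096248 -0.1351334   0.42413715]
[ 0.4711 -0.1184  0.0749] None
```

View pics/st.png

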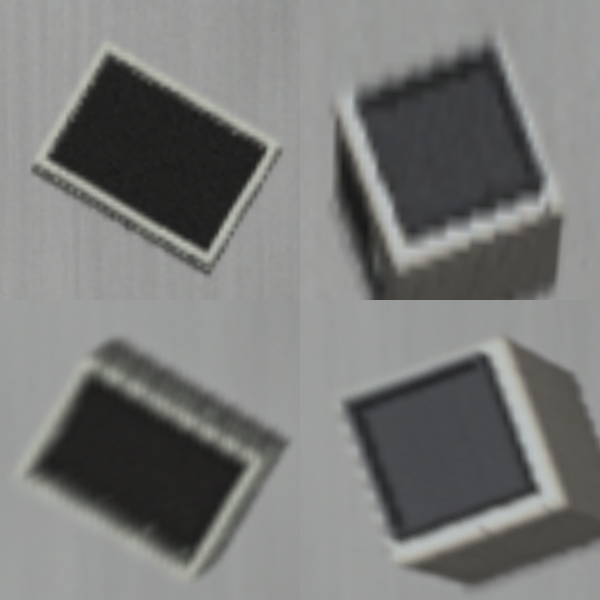

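View pics/w1.png

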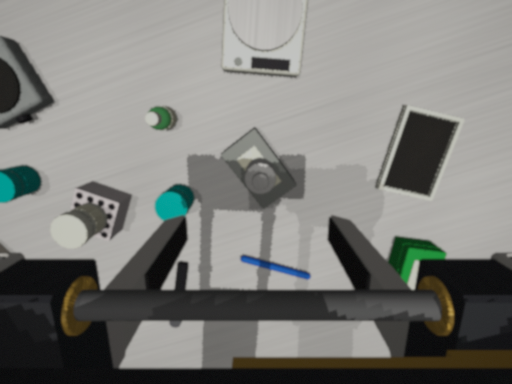

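The wrist view shows the weight's knob at about (263,172), the tray at (420,152) and nothing in the way. I'll measure both, then place the weight.

```bash
python3 - <<'E'
from h import *
C=cam("wrist"); im=cv2.imread("pics/w1.png")
kn=ground(*C,[[263,172]],.107)[0]; print("knob",kn)
c=ground(*C,[[402,108],[460,121],[431,197],[381,187]],.013); print("tray rim corners c",c.mean(0),np.linalg.norm(c[1]-c[0]),np.linalg.norm(c[2]-c[1]))
print("scale",mark("scale_pan","wrist",np.array([.653,-.18])), "tray",mark("tray_floor","wrist",np.array([.41,-.337])))
w=(kn+np.array([.470,-.114]))/2; print(w)
psi=tool_psi(); t=T.current_t()
r.move_l([*w,.11],vel=.2); r.move_l([*w,.072+GP],vel=.1)
gripper_to(.03,40); print("open",T.current_opening(),T.current_finger_force())
r.move_l([*w,.20],vel=.15); print("open",T.current_opening(),T.current_wrist_force(),T.current_t())
E
```

```text
knob [ 0.4766326 -0.1208055]
tray rim corners c [ 0.41346436 -0.33562295] 0.08458778017319996 0.11253754081697596
scale [ 0.6545 -0.1817  0.033 ] tray [ 0.4162 -0.339   0.0091]
[ 0.4733163  -0.11740275]
open 0.03719269528791232 40.00005125999451
open 0.03726265944482256 [ 0.53690183  0.44424409 -4.40844483] 7.3
```

```bash
python3 - <<'E'
from h import *
s=np.array([.6535,-.181]); psi=best(s,.2,tool_psi())
r.move_to([*s,.14],q(psi)); r.move_l([*s,.075],vel=.1)
g=r.move_l([*s,.058],vel=.02,guard=4); print(g,T.current_ee_pos(),T.current_opening())
gripper_to(.07); z=T.current_ee_pos()[2]
r.move_l([*s,.20],vel=.2)
# on to the slide box view
b=np.array([.469,-.114]); v=b+[-.07*np.cos(-.31),.02]
r.move_to([*v,.25],q(best(v,.25,-.31)))
C=cam("wrist"); im=vision.snapshot("wrist"); print(T.current_t(),C[0]["position"])
print(mark("weight_center","wrist",s,False),mark("scale_pan","wrist",s,False),mark("slidebox_center","wrist",b,False))
w=warp(C,im,b,.045); cv2.imwrite("pics/w2.png",np.hstack([cv2.resize(w,(384,384)),im[:,:,]])[:,:,::-1][:, :] if 0 else w[:,:,::-1])
cv2.imwrite("pics/w2raw.png",im[:,:,::-1])
E
```

```text
True [ 0.65357218 -0.18100671  0.06477845] 0.037513024195619214
12.1 [ 0.47426104 -0.11811566  0.40414209]
None None [ 0.4671 -0.117   0.0227]
```

View pics/w2raw.png

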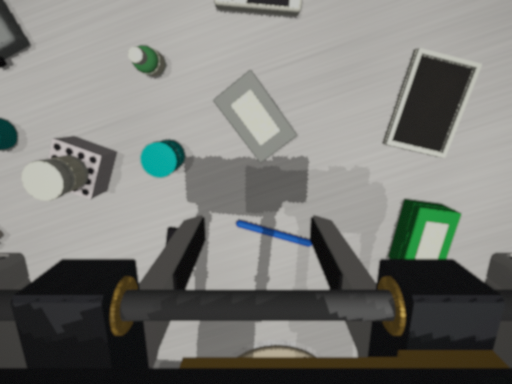

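View pics/w2.png

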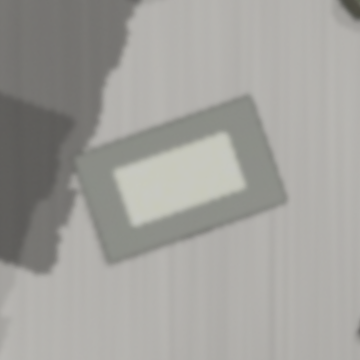

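The box's lid is clear. Its corners in the rectified view give a yaw of about 19.5° and a centre of about (0.469,-0.115). I'll move it to the tray (yaw -30.5°).

```bash
python3 - <<'E'
from h import *
C=cam("wrist"); c=ground(*C,[[418,48],[480,65],[441,157],[386,143]],.013); print("tray",c.mean(0))
t=(c.mean(0)+2*np.array([.4128,-.3363]))/3; print(t)
b=np.array([.469,-.115]); p=best(b,.12,np.radians(19.5))
gripper_to(.09); r.move_to([*b,.12],q(p)); r.move_l([*b,.036],vel=.12)
gripper_to(.04,30); print("open",T.current_opening())
r.move_l([*b,.12],vel=.15); print(T.current_opening(),T.current_t())
p2=best(t,.12,np.radians(-30.5)); r.move_to([*t,.12],q(p2))
r.move_l([*t,.055],vel=.12); g=r.move_l([*t,.038],vel=.03,guard=4); print(g,T.current_ee_pos(),T.current_opening())
gripper_to(.09); r.move_l([*t,.15],vel=.2)
# view tube block stack; from -x side
b=np.array([.478,.130]); v=b+[-.06,0]
r.move_to([*v,.27],q(best(v,.27,0)))
C=cam("wrist"); im=vision.snapshot("wrist"); print(T.current_t(),C[0]["position"],tool_psi())
print(mark("pot_center","wrist",b,False),mark("heatblock_center","wrist",b,False),mark("mixer_floor","wrist",np.array([.68,.181]),False))
cv2.imwrite("pics/w3.png",im[:,:,::-1])
im=vision.snapshot("side"); cv2.imwrite("pics/s3.png",cv2.resize(im[180:350,200:370,::-1],(680,600),interpolation=cv2.INTER_CUBIC))
print(mark("slidebox_center","side",t,False),mark("weight_center","side",np.array([.6535,-.181]),False))
E
```

```text
tray [ 0.41266371 -0.33516286]
[ 0.41275457 -0.33592095]
open 0.057999783912886585
0.05770101945506631 15.5917
True [ 0.41304576 -0.33630714  0.04382699] 0.057745364774236606
20.7917 [0.49279862 0.12871976 0.4236921 ] -0.0013738491370442233
[0.4798 0.1343 0.0702] None None
[ 0.4132 -0.3359  0.031 ] [ 0.647  -0.1773  0.0626]
```

View pics/w3.png

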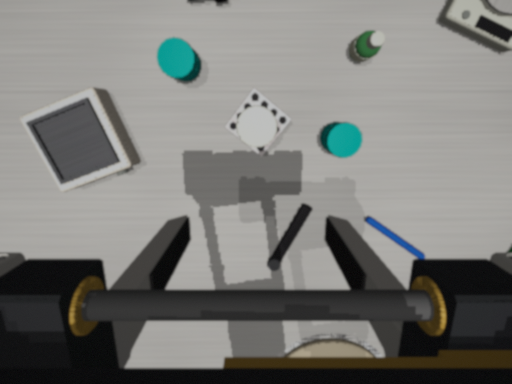

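View pics/s3.png

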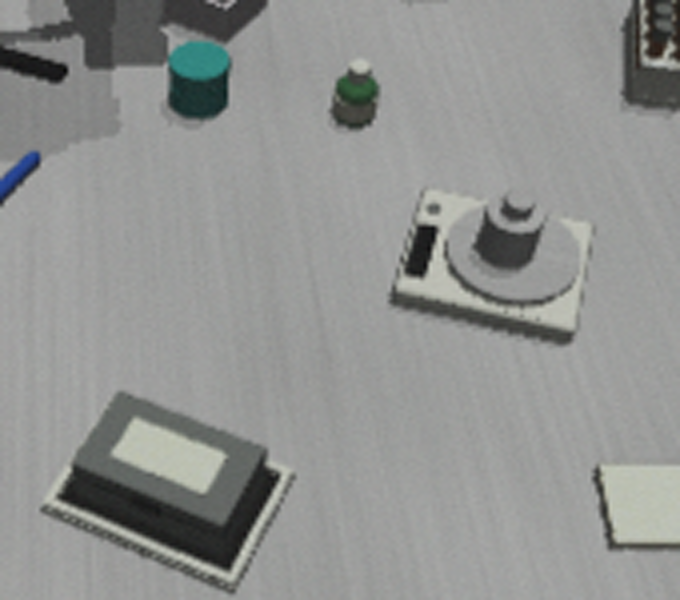

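The slide box sits inside the tray rim, and the weight stands near the middle of the pan. In the wrist view the pot top is at (257,126) and the block's corners form a diamond. Next I'll move the pot to the mixer.

```bash
python3 - <<'E'
from h import *
C=cam("wrist")
p=ground(*C,[[257,126]],.097)[0]
def quad(n,px,z):
    c=ground(*C,px,z); e=c[(np.arange(4)+1)%4]-c; print(n,c.mean(0),np.linalg.norm(e,axis=1),np.degrees(np.arctan2(e[:,1],e[:,0]))%90)
quad("block",[[256,90],[291,122],[262,154],[226,125]],.045); quad("bath outer",[[22,120],[96,88],[131,165],[65,190]],.043)
quad("bath inner",[[32,127],[91,98],[121,161],[69,182]],.043)
print("pot",p); p=(p+np.array([.480,.130]))/2
psi=tool_psi(); r.move_l([*p,.12],vel=.2); r.move_l([*p,.075+GP],vel=.12)
gripper_to(.03,20); print("open",T.current_opening())
r.move_l([*p,.16],vel=.15); print(T.current_opening())
m=np.array([.680,.181]); r.move_to([*m,.16],q(best(m,.16,psi)))
r.move_l([*m,.08],vel=.12); g=r.move_l([*m,.058],vel=.03,guard=3); print(g,T.current_ee_pos(),T.current_opening())
gripper_to(.08); r.move_l([*m,.16],vel=.2)
b=np.array([.478,.130]); v=np.array([.42,.15])
r.move_to([*v,.27],q(best(v,.27,0)))
C=cam("wrist"); im=vision.snapshot("wrist"); print(T.current_t())
print(mark("heatblock_center","wrist",b,False),mark("drybath_floor","wrist",np.array([.456,.37]),False),mark("pot_center","wrist",m,False))
cv2.imwrite("pics/w4.png",np.hstack([warp(C,im,b,.045),warp(C,im,(.456,.37),.045)])[:,:,::-1])
im=vision.snapshot("side"); print(mark("pot_center","side",m,False)); cv2.imwrite("pics/s4.png",cv2.resize(im[130:200,270:340,::-1],(400,400),interpolation=cv2.INTER_CUBIC))
E
python3 -c "
import cv2,numpy as np
a=cv2.imread('pics/w4.png');b=cv2.imread('pics/s4.png')
c=np.zeros((600,720,3),np.uint8);c[:360]=a;c[360:,:240]=cv2.resize(b,(240,240));cv2.imwrite('pics/c4.png',c)"
```

```text
block [0.47813036 0.12733634] [0.05938093 0.05536377 0.05965067 0.05757103] [48.95265224 47.93846242 51.06939151 47.74936671]
bath outer [0.4541848  0.36387026] [0.10831372 0.10305594 0.10074579 0.1013716 ] [21.01188424 18.43823689 20.08857544 22.68142032]
bath inner [0.45316567 0.36444655] [0.08940147 0.08510276 0.07980927 0.08150437] [23.56291079 19.16135079 21.11578374 25.76635443]
pot [0.47708946 0.1295227 ]
open 0.04568396490745552
0.045704351991733894
True [0.67998584 0.1810921  0.06531756] 0.04563156618813947
28.625
[0.4817 0.1274 0.0241] [0.4538 0.3689 0.0401] None
[0.6807 0.1819 0.0503]
```

View pics/c4.png

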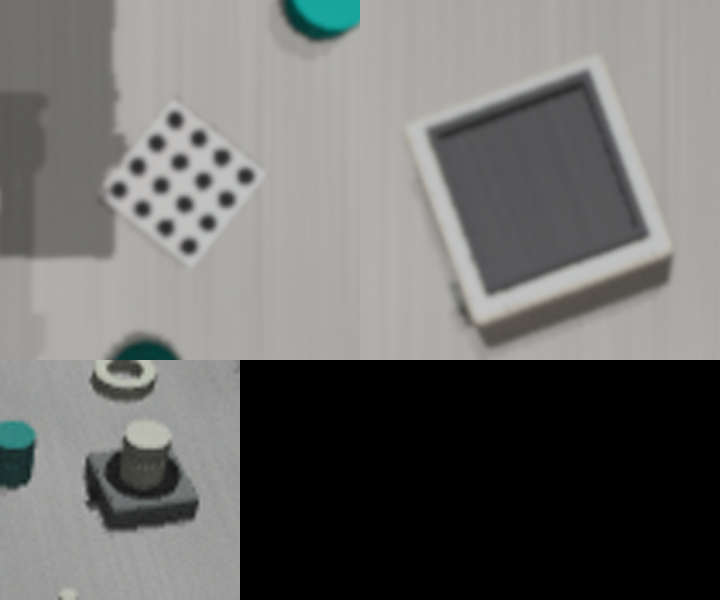

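The pot stands in the mixer cup. The block is at (0.479,0.129) with yaw ~50°, and the bath is at (0.455,0.3685) with yaw ~20.5°. I'll move the block now.

```bash
python3 - <<'E'
from h import *
b=np.array([.4795,.129]); t=np.array([.4548,.3685])
gripper_to(.09); p=best(b,.15,np.radians(50)); r.move_to([*b,.15],q(p)); r.move_l([*b,.036],vel=.12)
gripper_to(.04,45); print("open",T.current_opening())
r.move_l([*b,.17],vel=.15); print(T.current_opening())
p2=best(t,.17,np.radians(20.4)); r.move_to([*t,.17],q(p2))
r.move_l([*t,.088],vel=.12); g=r.move_l([*t,.068],vel=.03,guard=4); print(g,T.current_ee_pos(),T.current_opening())
gripper_to(.09); r.move_l([*t,.2],vel=.2)
v=np.array([.35,.30]); r.move_to([*v,.28],q(best(v,.28,0))); print(T.current_t())
C=cam("wrist"); im=vision.snapshot("wrist")
print(mark("heatblock_center","wrist",t,False))
S=vision.snapshot("scene"); print(mark("heatblock_center","scene",t,False),mark("pot_center","scene",np.array([.68,.181]),False),mark("weight_center","scene",np.array([.653,-.181]),False),mark("reagent_center","scene",np.array([.572,-.008]),False))
w=warp(C,im,t,.045); c=np.zeros((600,800,3),np.uint8); c[:360,:360]=w
c[:,360:]=cv2.resize(S[170:340,330:455],(440,600),interpolation=cv2.INTER_CUBIC)
c[360:,:360]=cv2.resize(S[170:306,60:264],(360,240)); cv2.imwrite("pics/f.png",c[:,:,::-1])
E
```

```text
open 0.0616872215938976
0.06165826954438502
True [0.45505733 0.36868486 0.07598468] 0.061779298728263786
38.1083
[0.4575 0.3694 0.0651]
[0.453  0.3713 0.062 ] [0.6808 0.1798 0.0559] [ 0.6501 -0.1769  0.0624] [ 0.5714 -0.0113  0.0298]
```

View pics/f.png

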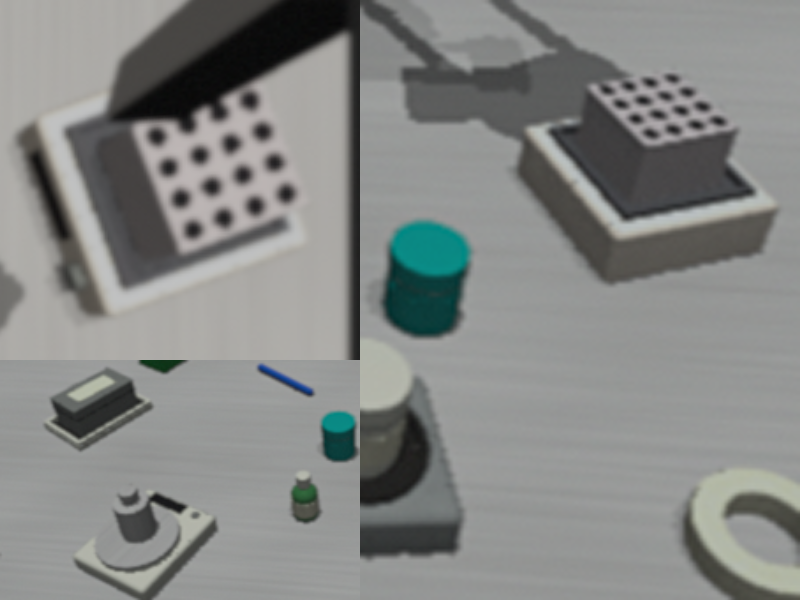

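All four things sit flat in their stations. The largest offset is the weight's, about 6 mm against the 15 mm limit, and the reagent bottle hasn't moved. Handing in.

```bash
python3 -c "
from plant import r; print(r.sign_off())"
```

```text
the job is handed in; nothing more can be done
None
```

The job is handed in: slide box, tube block, pot and weight are each in their own station, upright and released, with the reagent bottle undisturbed, at about 38 s on the robot's clock; the sign-off gave no verdict.

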